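# Open the loaded tile press

## Robot

A 6-joint arm with a two-finger parallel gripper is mounted at the origin on the work surface. World frame = base frame: x ahead of the robot, y to its left, z up, the work surface at z = 0. Lengths are in m, angles in rad, forces in N, time in s.
With the tool pointing down it reaches from about 0.375 to 0.975 m from the base axis. Payload 3.8 kg.
Tool frame: the origin (TCP) lies midway between the tips of the shut fingers; the grasp point (between the pads) lies 19 mm behind it; z points along the fingers, y is the line along which they close (so a half turn about z gives the same grasp; the last joint's range is limited). The gripper opens to 85 mm and grips with 20 to 120 N. Pads are 22 mm wide; open, the fingers measure 114 mm over their backs; the gripper's body (76 mm by 85 mm) begins 54 mm behind the grasp point. The pads swing forward as they close: fully open they stand 13 mm farther back than shut.
Start: joints at [1.288, 0.264, 1.604, -0, 1.274, -0.037], TCP at [0.164, 0.655, 0.231] pointing down, gripper open.
Joint ranges: [-2.63, 2.63], [-0.94, 2.18], [0.31, 2.57], [-1.31, 4.45], [0, 2.66], [-2.55, 2.55]. Speed limits (rad/s): [2.57, 2.57, 3.14, 3.14, 3.14, 3.14].

## Interface

Orientations are given as a rotation vector (axis times angle).
In Python, from workcell import bot gives the robot as it stands.
- The arm moves only by the tool jog_arm, never from a script. Its argument "motion" is a list of rows, each a list of 5 numbers: the opening, from -1 (shut) to 1 (fully open), then the shift along the tool's x, y, z in mm, then the turn about the tool's z in degrees. In form: [[claw, x, y, z, twist], ...]. A call has 1 to 10 rows; each row shifts and turns the commanded pose from where the row before left it, along the tool's axes as they then stand; what a row does not reach is not made up. A row lasts 1/12 s, in which the tool goes at most 41.7 mm and 7.16 degrees, less where a joint would pass 70% of its speed; a pose out of reach is approached as far as the arm can. A call with a gripper value outside its range is refused whole. The fingers move at their own pace and stop on an object; "force" is the grip in N (left out, the last holds). Time passes only in rows, so rows that do not move let the fingers close. It gives the time, the measured TCP pose, the force, the opening and the grip force at its end, in the units of the state.
- bot.read_state(): the state, without advancing time (a new reading comes with each control period).
- bot.read_camera(name): name is "side" or "top"; returns (picture, depth): 384x512x3 uint8, red, green, blue; 384x512 float32, m along the optical axis (not along the pixel's ray), 0 where there is no reading.
- bot.get_calibration(name): a dict with "vfov" (degrees; the focal length in pixels is half the picture's height over the tangent of half this angle, whatever the lens; pixels are square), "cx", "cy" (the principal point, pixels), "rvec" (rotation vector, rad) and "tvec" (3), from world to camera coordinates, as OpenCV has them. Camera axes: x right, y down, z forward; pixel columns grow to the right and rows downward; lengths in m; the calibration is good to about 2 mm. A picture is of the moment at which its call begins. get_calibration takes no time and is no camera call.
- bot.finish_job(): hands the job in; it is judged then, once.
The state is a dict: "time": time; "q": joint angles; "joint_vel": joint speeds; "joint_torque": joint torques, N m; "tool_pos": TCP position; "tcp_rot": TCP orientation; "wrist_force": force on the tool from outside, world axes, zero at the start; "torque": the same for the moment, N m; "width": opening from 0.0 (shut) to 1.0 (fully open); "grip_force": force on a finger pad.
Only numpy, scipy, OpenCV 4.12 (cv2) and the standard library are available. Lean on these libraries where they do the work, as an engineer would, in place of code of your own. Each camera call takes 0.05 s, during which the arm holds its last target. There are 200 camera calls.

## Task

Two small tile-stamping presses stand on the pottery table, both shut. Find the one with the round terracotta tile on its bed (the other holds a yellow disc) and lift its counterweighted arm past the balance point, so that it falls back and rests fully open by itself. Leave the tile lying on its bed and keep the other press shut.

Things in the scene. Friction and masses are not known exactly. Their poses are not given: they have to be found in the camera images.
- press_blue: Tile press, blue base 290 x 120 x 14 mm, fixed. Origin: table top under the centre of its round bed (108 mm across, top 30 mm up); x points from bed to hinge, z up. Hinge axis along y through (90, 0, 90) mm. Shut, the arm lies level from the hinge to -x over the bed. Its end is a wooden grip 65 long (x), 22 wide (y), 24 high, centred at (-102, 0, 90) mm, overhanging the base's front edge.
- press_green: The second press, alike in every size and behaviour, with green base and cheeks; same frame. On both, a dark steel stamp 54 mm across hangs under the arm over the bed, and a steel counterweight 44 mm across stands on a mast 105 mm above the hinge and 8 mm behind it; as the arm rises, it swings over backwards, to +x.
- beam_blue (a joint): Angle of the blue press's arm: 0 = shut (level), growing as the grip is lifted round the hinge (radius 192 mm); 1.6 rad, just past upright, = fully open at its stop. Balance point at about 0.73 rad: below it the arm falls shut, above it the counterweight swings it slowly open (damped hinge, 1 to 3 s). Lifting takes 1.5 to 4 N at the grip.
- beam_green (a joint): Angle of the green press's arm, in the same way.
- tile_center (a point): Centre of the round terracotta tile (86 mm across, 10 mm thick), loose on the bed of one of the presses, under its stamp, centred to about 5 mm; a yellow disc of the same size lies on the other bed. Another terracotta tile on the bare table does not matter.

How it is judged:
By the outcome, as a careful person would: the job done as asked, in the order asked, and still so for the second after the job is handed in, with the robot touching nothing.
It also fails if it takes over 38 s, if anything falls off the work surface, if the arm or the gripper's body presses on something with over 40 N, if the wrist force passes 120 N, or if a joint passes its speed limit or range.

## Working session

There is one attempt and no reset: what is moved stays moved. The work goes in short steps, Python scripts to look and compute and a tool call to move; the robot and the scene stay as the last step left them, time stands still between calls to the robot, and variables do not carry over. Pictures are saved under pics/ and viewed, at most 10 in all, crops included, and the job is handed in when it is done.

Besides the shell and the picture viewer there is one more tool, called after "Call:" as name(argument=value, ...), one argument or row to a line, values as JSON. jog_arm: Moves the arm, as the interface text tells. Its arguments: {"type":"object","properties":{"motion":{"type":"array"},"force":{"type":"number"}},"required":["motion"]}

```bash
mkdir -p pics; cat > h.py <<'E'
import numpy as np, cv2
from workcell import bot
def look(name,tag):
    p,d=bot.read_camera(name); cv2.imwrite(f'pics/{tag}.png',p[:,:,::-1]); np.save(f'{tag}.npy',d); return p,d
def cloud(name,d):
    c=bot.get_calibration(name); f=d.shape[0]/2/np.tan(np.radians(c['vfov'])/2)
    v,u=np.mgrid[:d.shape[0],:d.shape[1]]
    P=np.dstack([(u-c['cx'])*d/f,(v-c['cy'])*d/f,d]); R=cv2.Rodrigues(np.array(c['rvec'],float))[0]
    return (P-np.array(c['tvec']).ravel())@R
E
python3 - <<'E'
from h import *
a,_=look('top','top1'); b,_=look('side','side1')
print(bot.read_state()); print(bot.get_calibration('top'),bot.get_calibration('side'))
E
```

```text
{'time': 0.1, 'q': array([ 1.28808477e+00,  2.64688152e-01,  1.60526421e+00,  2.44681411e-05,
        1.27375757e+00, -3.68757027e-02]), 'joint_vel': array([-0.00023402, -0.00075632, -0.00282808,  0.00047194,  0.00147785,
        0.00032856]), 'joint_torque': array([ 2.36224651e-04, -5.16699743e+01, -3.68595994e+01, -1.11350876e-04,
        6.11700467e-03,  1.84974186e-05]), 'tool_pos': array([0.16405746, 0.65404558, 0.23006514]), 'tcp_rot': array([-0.38515324, -3.1175293 ,  0.00327723]), 'wrist_force': array([-0.18731214,  0.08783837,  0.28871924]), 'torque': array([-0.02634888, -0.00755615,  0.0256219 ]), 'grip_force': 0.0, 'width': 1.0025597314098027}
{'vfov': 53.52725249297084, 'cx': 257.1801512750016, 'cy': 189.88724078774536, 'rvec': array([ 2.01234982, -2.20349605,  0.25274517]), 'tvec': array([0.05762733, 0.64126662, 0.71098471])} {'vfov': 54.66000929484314, 'cx': 251.79959210244792, 'cy': 198.2071446726329, 'rvec': array([ 0.14184737, -2.79179618,  1.27933405]), 'tvec': array([0.61280642, 0.10922197, 0.685501  ])}
```

View pics/top1.png

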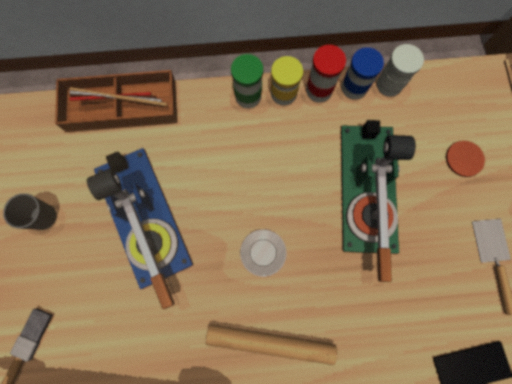

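View pics/side1.png

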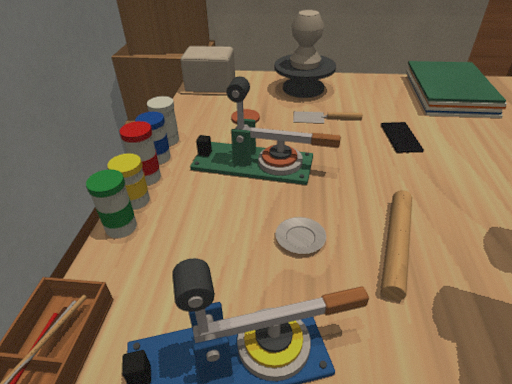

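The green press holds the terracotta tile: its ring is at top (372,215), with the grip at (385,265). The blue press holds yellow, ring at (152,243).

```bash
python3 - <<'E'
from h import *
for n,t in (('top','top1'),('side','side1')):
    d=np.load(t+'.npy'); C=cloud(n,d); p=cv2.imread(f'pics/{t}.png').astype(int)
    pts={'top':[(384,255),(385,265),(385,275),(382,200),(400,147),(343,128),(396,128),(344,249),(397,249),(262,252)],'side':[(325,140),(335,141),(280,133),(238,90)]}[n]
    for u,v in pts: print(n,u,v,C[v,u].round(3))
    # green base top
    b,g,r=p[...,0],p[...,1],p[...,2]
    m=(g>1.3*r)&(g>1.1*b)&(C[...,2]>.006)&(C[...,2]<.022)&(C[...,1]<.1)&(d>0)
    q=C[m]; print(m.sum(), cv2.minAreaRect(q[:,:2].astype(np.float32)), q[:,2].mean())
    m=(C[...,2]>.08)&(C[...,2]<.125)&(r>1.5*b)&(d>0)&(C[...,0]<.75)&(C[...,1]<.1)
    q=C[m]; print('grip',len(q))
    if len(q): print(cv2.minAreaRect(q[:,:2].astype(np.float32)),q.min(0),q.max(0),np.median(q[:,2]))
E
```

```text
top 384 255 [ 0.489 -0.228  0.104]
top 385 265 [ 0.47  -0.227  0.103]
top 385 275 [ 0.452 -0.224  0.103]
top 382 200 [ 0.595 -0.243  0.101]
top 400 147 [ 0.664 -0.247  0.217]
top 343 128 [ 0.784 -0.212  0.015]
top 396 128 [ 0.779 -0.34  -0.001]
top 344 249 [ 0.511 -0.175  0.015]
top 397 249 [ 0.501 -0.288  0.015]
top 262 252 [ 0.521 -0.     0.005]
2820 ((0.49996137619018555, -0.28707408905029297), (0.5964177846908569, 0.2100420892238617), 15.26344108581543) 0.015085690809839762
grip 480
((0.5410266518592834, -0.24431006610393524), (0.026064487174153328, 0.2063446342945099), 77.16696166992188) [ 0.4398832  -0.27993246  0.08329648] [ 0.63872719 -0.21454583  0.10786616] 0.10232946682244826
side 325 140 [ 0.474 -0.215  0.097]
side 335 141 [ 0.452 -0.213  0.097]
side 280 133 [ 0.576 -0.232  0.1  ]
side 238 90 [ 0.668 -0.23   0.202]
1906 ((0.5335730314254761, -0.2743816077709198), (0.7190494537353516, 0.44323816895484924), 62.454463958740234) 0.012931890132944938
grip 384
((0.5641679167747498, -0.23389823734760284), (0.03697333112359047, 0.24778485298156738), 87.261474609375) [ 0.44049223 -0.25715752  0.08006635] [ 0.68877189 -0.20967114  0.12471279] 0.09545457560299572
```

```bash
cat >> h.py <<'E'
from scipy.spatial.transform import Rotation as Ro
def plan(*wps):
    """tool-axis mm shifts from the present TCP through world waypoints"""
    s=bot.read_state(); R=Ro.from_rotvec(s['tcp_rot']); p=s['tool_pos']
    for w in wps: print((R.inv().apply(np.array(w)-p)*1000).round(1)); p=np.array(w)
E
python3 - <<'E'
from h import *
s=bot.read_state();R=Ro.from_rotvec(s['tcp_rot']).as_matrix();print(R.round(3))
print('tool y yaw',np.degrees(np.arctan2(R[1,1],R[0,1])),'want',np.degrees(np.arctan2(.991,.133)))
plan((.40,.12,.24),(.474,-.227,.20))
E
```

```text
[[-0.97   0.243 -0.001]
 [ 0.243  0.97  -0.002]
 [ 0.    -0.002 -1.   ]]
tool y yaw 75.91423768351102 want 82.35613021211054
[-358.8 -460.6   -9. ]
[-156.2 -318.5   40.7]
```

Call:
jog_arm(
  motion=[
    [1,-24,-31,0,0],
    [1,-24,-31,0,0],
    [1,-24,-31,0,0],
    [1,-24,-31,0,0],
    [1,-24,-31,0,0],
    [1,-24,-31,0,0],
    [1,-24,-31,0,0],
    [1,-24,-31,0,0],
    [1,-24,-31,0,0],
    [1,-24,-31,0,0],
  ],
  force=25,
)

```text
time: 0.93
tool_pos: [0.3216, 0.2937, 0.2309]
tcp_rot: [-0.384, -3.118, 0.001]
wrist_force: [0.8, -0.0, 0.3]
width: 0.999
grip_force: 0.0
```

Call:
jog_arm(
  motion=[
    [1,-24,-31,0,0],
    [1,-24,-31,0,0],
    [1,-24,-31,0,0],
    [1,-24,-30,0,0],
    [1,-23,-30,0,0],
    [1,-16,-32,0,0],
    [1,-16,-32,0,0],
    [1,-16,-32,0,0],
    [1,-16,-32,0,0],
    [1,-16,-32,0,0],
  ],
)

```text
time: 1.77
tool_pos: [0.4381, -0.0582, 0.231]
tcp_rot: [-0.386, -3.118, -0.0]
wrist_force: [1.1, 0.0, 0.1]
width: 1.001
grip_force: 0.0
```

Call:
jog_arm(
  motion=[
    [1,-16,-32,0,0],
    [1,-16,-32,0,0],
    [1,-16,-32,0,0],
    [1,-14,-30,0,0],
    [1,-12,-24,0,0],
    [1,0,0,0,-6.4],
    [1,0,0,0,0],
    [1,0,0,0,0],
  ],
)

```text
time: 2.43
tool_pos: [0.4732, -0.2198, 0.2306]
tcp_rot: [-0.216, -3.133, -0.001]
wrist_force: [0.2, 0.1, -1.3]
width: 1.001
grip_force: 0.0
```

```bash
python3 - <<'E'
from h import *
s=bot.read_state();R=Ro.from_rotvec(s['tcp_rot']).as_matrix();print(R.round(3),s['tool_pos'],s['time'])
plan((.472,-.227,.18),(.472,-.227,.071))
p,d=look('top','top2'); C=cloud('top',d)
cv2.imwrite('pics/c2.png',cv2.resize(p[150:350,290:470,::-1],None,fx=3,fy=3))
E
```

```text
[[-0.991  0.137 -0.001]
 [ 0.137  0.991  0.001]
 [ 0.001  0.001 -1.   ]] [ 0.4732196  -0.21981614  0.23060328] 2.4333
[ 0.2 -7.3 50.6]
[-2.00e-01 -1.00e-01  1.09e+02]
```

View pics/c2.png

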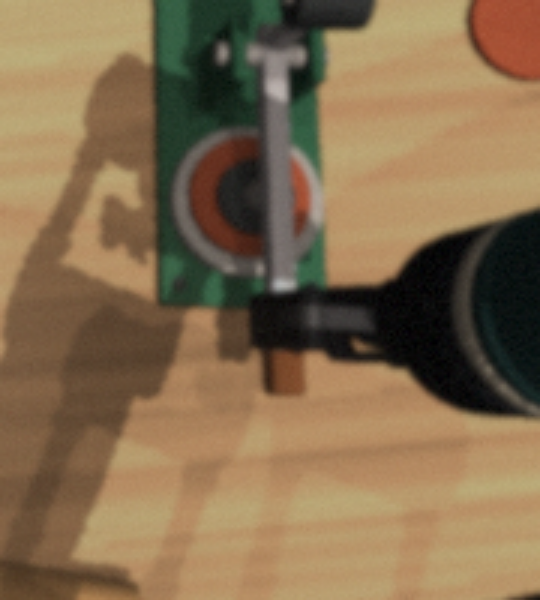

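The gripper is over the green grip, at crop (285,330), and aligned with it. I'll descend and grip.

Call:
jog_arm(
  motion=[
    [1,0,-7,25,0],
    [1,0,0,30,0],
    [1,0,0,30,0],
    [1,0,0,30,0],
    [1,0,0,25,0],
    [1,0,0,20,0],
    [1,0,0,0,0],
    [1,0,0,0,0],
  ],
)

```text
time: 3.15
tool_pos: [0.4717, -0.2253, 0.0704]
tcp_rot: [-0.21, -3.132, -0.002]
wrist_force: [0.6, -0.3, 0.7]
width: 1.0
grip_force: 0.0
```

```bash
python3 - <<'E'
from h import *
s=bot.read_state();print(s['tool_pos'],s['wrist_force'],s['time'])
p,d=look('side','side3')
cv2.imwrite('pics/c3.png',cv2.resize(p[40:220,180:400,::-1],None,fx=3,fy=3))
E
```

```text
[ 0.47167202 -0.22530031  0.07035569] [ 0.6019827 -0.3164623  0.7068572] 3.15
```

View pics/c3.png

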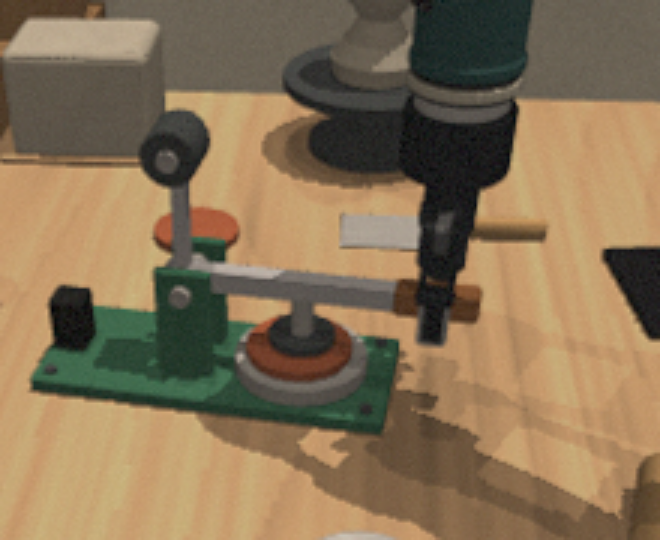

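The fingers straddle the grip, at crop (435,300), near its middle. I'll close.

Call:
jog_arm(
  motion=[
    [-1,0,0,0,0],
    [-1,0,0,0,0],
    [-1,0,0,0,0],
    [-1,0,0,0,0],
    [-1,0,0,0,0],
    [-1,0,0,0,0],
    [-1,0,0,0,0],
    [-1,0,0,0,0],
    [-1,0,0,0,0],
  ],
  force=25,
)

```text
time: 3.95
tool_pos: [0.4731, -0.2284, 0.0723]
tcp_rot: [0.209, 3.134, -0.004]
wrist_force: [-2.7, -4.4, 4.1]
width: 0.251
grip_force: 30.7
```

```bash
python3 - <<'E'
from h import *
s=bot.read_state();print(s['tool_pos'],s['wrist_force'],s['width'],s['grip_force'])
t=np.arange(0,1.051,.05); 
# tool x ~ -press x ; tool z down
X=-192*(1-np.cos(t)); Z=-192*np.sin(t)
print(np.c_[np.diff(X),np.diff(Z)].round(1).tolist())
E
```

```text
[ 0.47306343 -0.2284162   0.07225784] [-2.7475272  -4.41934677  4.13569449] 0.25055576127509616 30.73702186346054
[[-0.2, -9.6], [-0.7, -9.6], [-1.2, -9.5], [-1.7, -9.5], [-2.1, -9.4], [-2.6, -9.2], [-3.1, -9.1], [-3.5, -8.9], [-4.0, -8.7], [-4.4, -8.5], [-4.8, -8.3], [-5.2, -8.1], [-5.6, -7.8], [-6.0, -7.5], [-6.4, -7.2], [-6.7, -6.9], [-7.1, -6.5], [-7.4, -6.2], [-7.7, -5.8], [-7.9, -5.4], [-8.2, -5.0]]
```

Call:
jog_arm(
  motion=[
    [-1,-0.2,0,-9.6,0],
    [-1,-0.7,0,-9.6,0],
    [-1,-1.2,0,-9.5,0],
    [-1,-1.7,0,-9.5,0],
    [-1,-2.1,0,-9.4,0],
    [-1,-2.6,0,-9.2,0],
  ],
  force=25,
)

```text
time: 4.45
tool_pos: [0.4813, -0.2295, 0.1282]
tcp_rot: [0.209, 3.134, -0.004]
wrist_force: [2.9, -5.8, -4.5]
width: 0.257
grip_force: 29.5
```

```bash
python3 - <<'E'
from h import *
s=bot.read_state();print(s['tool_pos'],s['wrist_force'],s['width'],s['grip_force'])
p,d=look('side','side4')
cv2.imwrite('pics/c4.png',cv2.resize(p[40:220,180:400,::-1],None,fx=3,fy=3))
E
```

```text
[ 0.48132378 -0.22946993  0.12820226] [ 2.86128361 -5.82870224 -4.5283949 ] 0.256933649730929 29.5070680975914
```

View pics/c4.png

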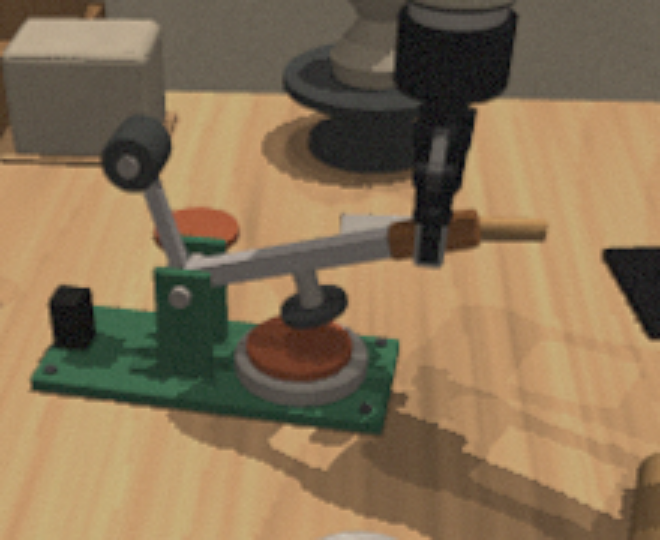

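The arm is rising in the grip, held at crop (435,235), and the tile is lying on its bed at (300,350). I'll carry on along the arc.

Call:
jog_arm(
  motion=[
    [-1,-3.1,0,-9.1,0],
    [-1,-3.5,0,-8.9,0],
    [-1,-4,0,-8.7,0],
    [-1,-4.4,0,-8.5,0],
    [-1,-4.8,0,-8.3,0],
    [-1,-5.2,0,-8.1,0],
    [-1,-5.6,0,-7.8,0],
    [-1,-6,0,-7.5,0],
  ],
)

```text
time: 5.17
tool_pos: [0.5164, -0.2339, 0.1939]
tcp_rot: [-0.209, -3.132, 0.002]
wrist_force: [0.6, -5.6, -4.3]
width: 0.255
grip_force: 31.1
```

Call:
jog_arm(
  motion=[
    [-1,-6.4,0,-7.2,0],
    [-1,-6.7,0,-6.9,0],
    [-1,-7.1,0,-6.5,0],
    [-1,-7.4,0,-6.2,0],
    [-1,-7.7,0,-5.8,0],
    [-1,-7.9,0,-5.4,0],
    [-1,0,0,0,0],
    [-1,0,0,0,0],
  ],
)

```text
time: 5.83
tool_pos: [0.5612, -0.2394, 0.2331]
tcp_rot: [0.21, 3.133, -0.002]
wrist_force: [0.7, -5.2, -1.9]
width: 0.254
grip_force: 32.8
```

```bash
python3 - <<'E'
from h import *
p,d=look('side','side5')
cv2.imwrite('pics/c5.png',cv2.resize(p[20:220,180:400,::-1],None,fx=3,fy=3))
E
```

```text
(no output)
```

View pics/c5.png

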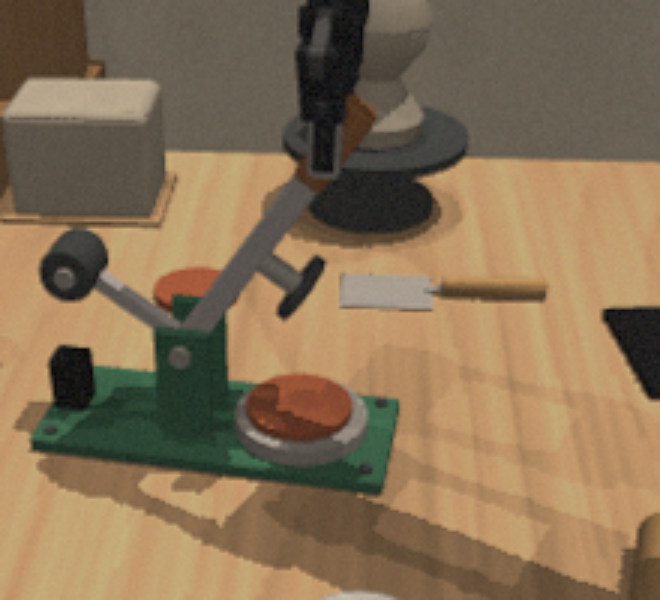

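The arm is at about 1 rad, past the balance point. The counterweight is at crop (75,265) and the tile is still on the bed at (300,405). I'll release and back away towards the robot.

Call:
jog_arm(
  motion=[
    [1,0,0,0,0],
    [1,0,0,0,0],
    [1,5,0,0,0],
    [1,20,0,0,0],
    [1,25,0,0,0],
    [1,25,0,0,0],
    [1,25,0,0,0],
    [1,20,0,0,0],
    [1,0,0,0,0],
    [1,0,0,0,0],
  ],
)

```text
time: 6.72
tool_pos: [0.4407, -0.2221, 0.2333]
tcp_rot: [0.212, 3.133, 0.0]
wrist_force: [0.5, -0.1, 0.7]
width: 1.0
grip_force: 0.0
```

Call:
jog_arm(
  motion=[
    [1,0,0,0,0],
    [1,0,0,0,0],
    [1,0,0,0,0],
    [1,0,0,0,0],
    [1,0,0,0,0],
    [1,0,0,0,0],
    [1,0,0,0,0],
    [1,0,0,0,0],
    [1,0,0,0,0],
    [1,0,0,0,0],
  ],
)

```text
time: 7.55
tool_pos: [0.4414, -0.2226, 0.2329]
tcp_rot: [-0.21, -3.135, -0.0]
wrist_force: [-0.2, -1.3, 0.1]
width: 0.997
grip_force: 0.0
```

Call:
jog_arm(
  motion=[
    [1,0,0,0,0],
    [1,0,0,0,0],
    [1,0,0,0,0],
    [1,0,0,0,0],
    [1,0,0,0,0],
    [1,0,0,0,0],
    [1,0,0,0,0],
    [1,0,0,0,0],
    [1,0,0,0,0],
    [1,0,0,0,0],
  ],
)

```text
time: 8.38
tool_pos: [0.4414, -0.2226, 0.233]
tcp_rot: [0.211, 3.135, -0.0]
wrist_force: [-0.4, 0.3, 0.2]
width: 1.002
grip_force: 0.0
```

Call:
jog_arm(
  motion=[
    [1,0,0,0,0],
    [1,0,0,0,0],
    [1,0,0,0,0],
    [1,0,0,0,0],
    [1,0,0,0,0],
    [1,0,0,0,0],
    [1,0,0,0,0],
    [1,0,0,0,0],
    [1,0,0,0,0],
    [1,0,0,0,0],
  ],
)

```text
time: 9.22
tool_pos: [0.4414, -0.2226, 0.233]
tcp_rot: [0.21, 3.135, 0.0]
wrist_force: [-0.1, -0.2, -1.3]
width: 1.004
grip_force: 0.0
```

```bash
python3 - <<'E'
from h import *
p,d=look('side','side6')
E
```

```text
(no output)
```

View pics/side6.png

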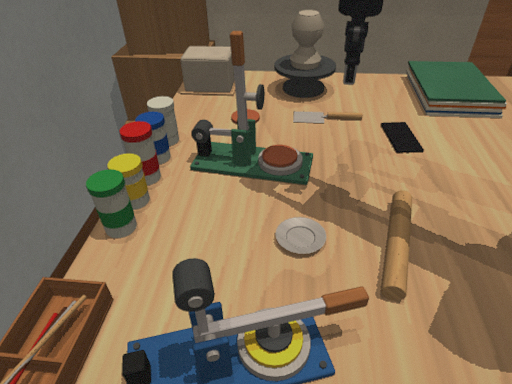

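The green arm stands upright with its grip at (237,47) and its counterweight on the stop at (203,138). The tile is on the bed at (280,156), the blue press is shut, and the robot is clear. I'll let it settle briefly and hand in.

Call:
jog_arm(
  motion=[
    [1,0,0,0,0],
    [1,0,0,0,0],
    [1,0,0,0,0],
    [1,0,0,0,0],
    [1,0,0,0,0],
    [1,0,0,0,0],
    [1,0,0,0,0],
    [1,0,0,0,0],
    [1,0,0,0,0],
    [1,0,0,0,0],
  ],
)

```text
time: 10.1
tool_pos: [0.4414, -0.2226, 0.233]
tcp_rot: [-0.211, -3.135, -0.0]
wrist_force: [-0.2, 0.2, -0.7]
width: 0.998
grip_force: 0.0
```

```bash
python3 - <<'E'
from h import *
print(bot.finish_job())
E
```

```text
the job is handed in; nothing more can be done
None
```

The job is handed in at about 10 s: the green press, which held the terracotta tile, stands fully open by itself with the tile still on its bed, and the blue press is still shut.

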